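# Free a sagging bolt on a jeweller's stock cage and hold its gate ajar

### The job

On the jeweller's bench stands a small wooden stock cage: fold the aluminium cover that shields its bolt up and back as far as it goes and leave it there, then lift the sagging barrel bolt so that its nose clears the bent keeper while pulling it back, until it is fully drawn, and draw the gate open so that its free edge stands about 80 mm out. The gate springs shut by itself, so finish while still holding it ajar with the bolt drawn; leave the other things on the bench and the cage where they are.

Things in the scene. Friction and masses are not known exactly. Their poses are not given: they have to be found in the camera images.
- cage: fixed wooden cage with mesh sides, 200 deep (x) x 320 wide (y) x 170 high (roof top). Origin: centre of its underside, on the bench. Gate side faces its -x (front face at x = -100); y runs along the front from keeper end (-y) to gate-hinge end (+y); z up. 'Cage frame' below means this, in mm. The front faces roughly the robot's right (yaw 1.45 to 2.15 rad).
- cover (a joint): fold angle of the cover, rad: 0 = level over the bolt handle, 1.57 = upright, 2.1 = its stop, leaning back over the roof. A stiff hinge (about 0.15 N m of friction): it stays where it is left. It starts between 0 and 0.3.
- cover_hinge (a point): middle of the cover's hinge line, on top of the roof at cage frame (-70, -20, 178); the line runs along the cage's y. The cover is a plain aluminium panel 95 long x 120 wide (along the cage's y) x 6 thick from this line forward to -x, hiding the bolt handle from above.
- cover_tab (a point): grip point on the cover's pull tab: a tongue 12 wide (cage y) x 8 thick, sticking out 40 from the middle of the cover's free edge, in its plane. The point is 123 from the hinge line, 12 short of the tab's end; cover level: cage frame (-193, -20, 178). Pinched from above with fingers closing along the cage's y, it turns between the pads as the cover folds.
- bolt (a joint): how far the bolt is drawn along the gate, m: 0 = home in the keeper, 0.045 = fully drawn (stop); drawing moves it towards the cage's +y when the gate is shut (towards the gate's hinge). About 1 N of friction, no spring. It starts between 0 and 0.003. Without lifting, its nose jams on the keeper lip after 4 mm.
- bolt_lift (a joint): how far the bolt is lifted in its worn, over-tall guides, m: 0 = sagged (it sinks back by its own weight when let go), 0.016 = top of the slot. At least 0.010 is needed to clear the keeper lip, and it must stay lifted until the bolt is drawn by 0.026; beyond that it may sink.
- bolt_grip (a point): grip point on the bolt's upright handle, 15 below the handle's top: a steel post 14 (cage x) x 12 (cage y), standing 40 above the arm that carries it, about 50 in front of the cage's front face. With gate shut and bolt home and sagged: cage frame (-150, -40, 148); it moves with the gate, the bolt and the lift. The bolt weighs 0.16 kg, plain steel.
- bolt_nose (a point): middle of the underside of the bolt's turned-down nose, 12 long along the bolt and reaching 11 below the shaft; home and sagged at cage frame (-115, -136, 102). The shaft is 10 x 10, at height 118.
- keeper_lip (a point): middle of the top of the brass keeper's bent-up lip, 8 thick along the bolt, cage frame (-114, -122, 112). The keeper sits on the fixed post at the gate's free edge; its front strap (x -133 to -125, top at 149) keeps the gate from opening until the bolt is drawn by about 0.03.
- gate (a joint): gate angle, rad: 0 = shut, grows as the gate swings out from the cage's front (seen from above, clockwise about the hinge). Sprung shut: 0.24 N m when shut, 0.35 N m at 0.35 rad. The gate's free edge stands 80 mm out at 0.325 rad.
- gate_leaf: the gate: wooden frame with wire mesh, 138 high (12 to 151 above the bench) x 247 wide x 16 thick, with the bolt and its guides on its front. Origin on the hinge line at bench level, axes as the cage's when shut.
- gate_hinge (a point): a point on the gate's upright hinge line, cage frame (-92, 140, 148)
- gate_edge (a point): top of the gate's free edge, 250 from the hinge line; shut: cage frame (-92, -110, 150)
- tin: bystander, to be left alone: small round aluminium tin, 52 dia x 22 high, lying on the cage's roof behind the cover. Origin: centre of its underside.
- low_tin: bystander, to be left alone: round aluminium tin, 60 dia x 24 high, on the bench in front of the cage, near the gate's hinge end. Origin: centre of its underside.
- bench_block: bystander, to be left alone: square steel block, 60 x 60 x 20, on the bench just past the keeper end of the cage. Origin: centre of its underside.
- oil_bottle: bystander, to be left alone: small brown glass bottle with black cap, 34 dia x 75 high. Origin: centre of its underside.
- hammer: bystander, to be left alone: hammer lying on the bench, 240 long. Origin: centre of its underside.
- bowl: bystander, to be left alone: steel bowl, 110 dia x 40 high. Origin: centre of its underside.
- anvil: bystander, to be left alone: dark steel round stake anvil, 80 dia x 72 high. Origin: centre of its underside.

How it is judged:
By the outcome, as a careful person would: the job done as asked, in the order asked, and still so for the second after the job is handed in, while the arm keeps its last pose, push and grip.
It also fails if it takes over 54 s, if anything falls off the work surface, if the arm or the gripper's body presses on something with over 40 N, if the wrist force passes 120 N, or if a joint passes its speed limit or range.

### The arm

A 7-joint arm with a two-finger parallel gripper is mounted at the origin on the work surface. World frame = base frame: x ahead of the robot, y to its left, z up, the work surface at z = 0. Lengths are in m, angles in rad, forces in N, time in s.
With the tool pointing down it reaches from about 0.4 to 0.85 m from the base axis. Payload 10.4 kg.
Tool frame: the origin (TCP) lies on the centre line of the jaws, within the pads' length; the fingertips stand 11 mm ahead of it and the grasp point (between the pads) lies 8 mm behind it (tip_reach is the distance from the TCP to the fingertips, in m); z points along the fingers, y is the line along which they close (so a half turn about z gives the same grasp; the last joint's range is limited). The gripper opens to 85 mm and grips with 20 to 120 N. Pads are 22 mm wide; open, the fingers measure 114 mm over their backs; the gripper's body (76 mm by 85 mm) begins 54 mm behind the grasp point. The pads swing forward as they close: fully open they stand 13 mm farther back than shut.
Start: joints at [1.143, 0.332, -0.065, 1.46, 0.022, 1.35, -0.088], TCP at [0.246, -0.575, 0.242] pointing down, gripper open.
Joint ranges: [-2.6, 2.6], [-0.5, 2.12], [-1.47, 1.34], [0.16, 2.42], [-1.27, 4.41], [0.06, 2.06], [-2.6, 2.6]. Speed limits (rad/s): [2.22, 2.22, 2.79, 2.79, 3.14, 3.14, 3.14].

### API

Orientations are given as a unit quaternion [x, y, z, w].
In Python, from workcell import get_obs, camera, hand_in, tip_reach gives the robot as it stands. The module is installed in compiled form; this text tells all that it offers.
- The arm moves only by the tool move_arm, never from a script. Its argument "plan" is a list of rows, each an object with "delta_pos": the shift along the tool's x, y, z in a scale on which 1.0 is 0.6 m, a list of three; "turn": the turn, a rotation vector about the tool's x, y, z in a scale on which 1.0 is 2 pi rad, a list of three; "fingers": the closure, from 0 (fully open) to 1 (shut). A call has 1 to 12 rows; each row is the pose to reach, as a shift and turn from the pose commanded when the call began, along the tool's axes at that moment; what a row does not reach only later rows make up. A row lasts 1/8 s, in which the tool goes at most 62.5 mm and 10.7 degrees, less where a joint would pass 70% of its speed; a pose out of reach is approached as far as the arm can. No shift or turn number may pass 1 either way. A call with a gripper value outside its range is refused whole. The fingers move at their own pace and stop on an object; "force" is the grip in N (left out, the last holds). Time passes only in rows, so rows that repeat a pose let the fingers close. It gives the time, the measured TCP pose, the force, the opening and the grip force at its end, in the units of the state.
- get_obs(): the state, without advancing time (a new reading comes with each control period).
- camera(name): name is "scene" or "top" or "wrist"; returns a dict with "color" (420x560x3 uint8, red, green, blue), "range_z" (420x560 float32, m along the optical axis (not along the pixel's ray), 0 where there is no reading), "fx", "fy", "cx", "cy" (pixels), "R" (3x3) and "t" (3): a world point X has camera coordinates R X + t; the wrist camera has in their place "tool_from_camera" (4x4, takes a point from camera to tool coordinates, whose origin is the TCP and whose axes are the flange's). Camera axes: x right, y down, z forward; pixel columns grow to the right and rows downward; lengths in m; the calibration is good to about 2 mm. A picture is of the moment at which its call begins: read the wrist's pose just before it.
- hand_in(): hands the job in; it is judged then, once.
The state is a dict: "clock": time; "joint_pos": joint angles; "joint_velocities": joint speeds; "tau": joint torques, N m; "position": TCP position; "ee_rot": TCP orientation; "ft_force": force on the tool from outside, world axes, zero at the start; "torque": the same for the moment, N m; "grip_width": opening from 0.0 (shut) to 1.0 (fully open); "grasp_force": force on a finger pad.
Only numpy, scipy, OpenCV 4.12 (cv2) and the standard library are available. Lean on these libraries where they do the work, as an engineer would, in place of code of your own. Each camera call takes 0.05 s, during which the arm holds its last target. There are 200 camera calls.

## Working session

There is one attempt and no reset: what is moved stays moved. The work goes in short steps, Python scripts to look and compute and a tool call to move; the robot and the scene stay as the last step left them, time stands still between calls to the robot, and variables do not carry over. Pictures are saved under pics/ and viewed, at most 10 in all, crops included, and the job is handed in when it is done.

Besides the shell and the picture viewer there is one more tool, called after "Request:" as name([rows], argument=value, ...), one row to a line, values as JSON. move_arm: Moves the arm, as the interface text tells. Its arguments: {"type":"object","properties":{"plan":{"type":"array","items":{"type":"object","properties":{"delta_pos":{"type":"array","items":{"type":"number"}},"turn":{"type":"array","items":{"type":"number"}},"fingers":{"type":"number"}}}},"force":{"type":"number"}},"required":["plan"]}

```bash
mkdir -p pics; python3 - <<'E'
from workcell import *
import cv2,numpy as np
print(get_obs(),tip_reach)
for n in ["scene","top"]:
    c=camera(n); np.savez(f"{n}.npz",**c)
    cv2.imwrite(f"pics/{n}1.png",cv2.resize(c["color"][:,:,::-1],(800,600)))
E
```

```text
{'clock': 0.0, 'joint_pos': array([ 1.14336737,  0.33284533, -0.06469175,  1.46096718,  0.02159785,
        1.3499042 , -0.08850439]), 'joint_velocities': array([-9.74672334e-06,  1.19160168e-03, -5.41737292e-04, -1.69744874e-04,
        4.66010386e-06, -9.62119277e-04,  5.67560761e-04]), 'tau': array([ 1.03316877e-03, -6.25453591e+01,  4.93118924e-02, -3.91589892e+01,
        1.61150121e-02,  9.91568493e-03, -1.69283425e-05]), 'position': array([ 0.24600775, -0.57414255,  0.24152013]), 'ee_rot': array([ 9.79582897e-01,  2.01039394e-01, -1.77153523e-04, -6.92030565e-04]), 'ft_force': array([-0.31027578, -0.32983447, -0.14659547]), 'torque': array([ 0.00378605, -0.01638558,  0.00942306]), 'grasp_force': 0.0, 'grip_width': 1.003959173705039} 0.011
```

View pics/scene1.png

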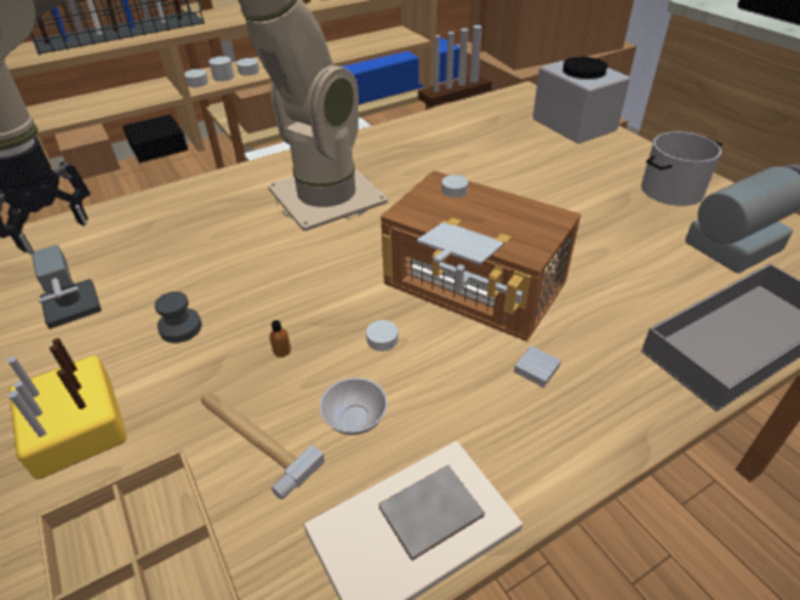

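View pics/top1.png

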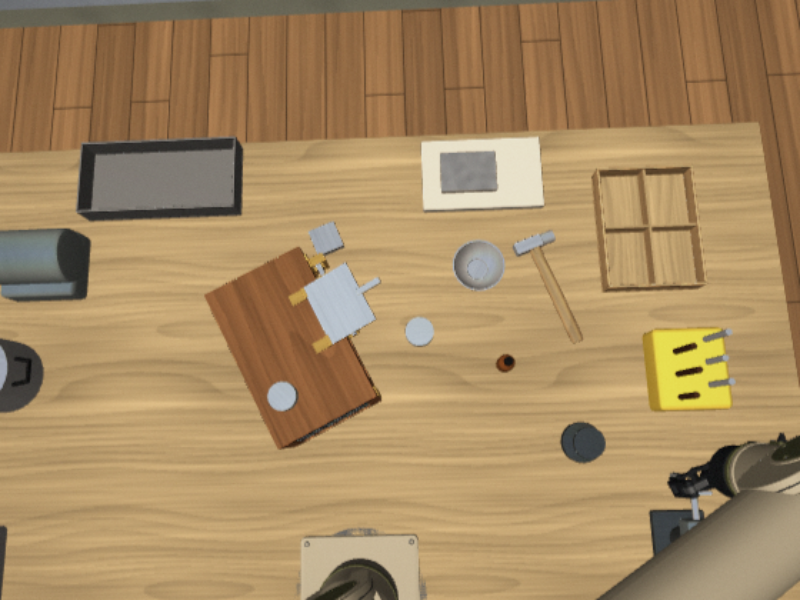

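Scene: cage left of centre with cover level, tab pointing right at top-view (378,283), keeper end at (318,262), tin on the roof at (282,397), low tin at (420,331). Now I'll fit the cage pose.

```bash
cat > h.py <<'E'
import numpy as np,cv2
def cloud(c):
    z=c["range_z"];v,u=np.mgrid[:420,:560]
    P=np.stack([(u-c["cx"])/c["fx"]*z,(v-c["cy"])/c["fy"]*z,z],-1)
    W=(P-c["t"])@c["R"]; W[z==0]=np.nan
    return W
E
python3 - <<'E'
import numpy as np,cv2
from h import *
c=np.load("top.npz");W=cloud(c)
s=0.7
def at(u,v): return W[int(v*s),int(u*s)]
for p in [(250,300),(320,420),(375,283),(340,300),(282,397),(420,331),(327,238),(478,265),(505,362),(583,442)]: print(p,at(*p).round(4))
box=np.zeros((420,560),bool);box[165:320,135:275]=1
m=box&(abs(W[...,2]-.170)<.008)&(c["color"][...,0].astype(int)-c["color"][...,2]>30)
pts=W[m][:,:2].astype(np.float32)
r=cv2.minAreaRect(pts);print(r,cv2.boxPoints(r), np.median(W[m][:,2]))
g=c["color"].astype(int)
m2=box&(W[...,2]>.172)&(g.max(-1)-g.min(-1)<40)&(g.min(-1)>120)
n,l,st,ce=cv2.connectedComponentsWithStats(m2.astype(np.uint8));
for i in range(1,n):
    if st[i,4]>60:
        Q=W[l==i]; A=np.c_[Q[:,:2],np.ones(len(Q))];k=np.linalg.lstsq(A,Q[:,2],rcond=None)[0]
        print(st[i],Q.mean(0),Q.min(0),Q.max(0),"slope",k,cv2.minAreaRect(Q[:,:2].astype(np.float32)))
E
```

```text
(250, 300) [0.5606 0.1817 0.1694]
(320, 420) [0.337  0.0514 0.1691]
(375, 283) [ 0.5767 -0.0533  0.2061]
(340, 300) [0.5501 0.0131 0.1931]
(282, 397) [0.3806 0.1158 0.1948]
(420, 331) [ 0.5166 -0.1344  0.0228]
(327, 238) [0.7261 0.0611 0.0156]
(478, 265) [ 0.6576 -0.2615  0.0024]
(505, 362) [ 0.441  -0.2959  0.0771]
(583, 442) [ 0.2848 -0.436   0.0719]
((0.4755021035671234, 0.11015094071626663), (0.3209439814090729, 0.20062652230262756), 26.599817276000977) [[ 0.28709927  0.12799427]
 [ 0.37693104 -0.05139706]
 [ 0.6639049   0.09230761]
 [ 0.5740732   0.27169895]] 0.1693846952307287
[ 213  184   53   57 1644] [0.54623795 0.01155221 0.19080784] [ 0.47334722 -0.06131548  0.17264724] [0.61848341 0.07786434 0.21097578] slope [ 0.0928373  -0.18866062  0.14227604] ((0.5550450682640076, -0.0017048418521881104), (0.12402017414569855, 0.1325073540210724), 25.5417537689209)
[187 267  20  21 322] [0.38088085 0.11704498 0.1911456 ] [0.35587364 0.09305674 0.17202643] [0.40736604 0.14646689 0.19617225] slope [-0.02352107 -0.02857345  0.20344871] ((0.38138341903686523, 0.11725381016731262), (0.04995580017566681, 0.05002143234014511), 44.395442962646484)
```

The manual's scale: shifts go in shares of 0.6 m and turns go in shares of 2 pi rad. Converting my numbers, 0.512 m / 0.6 = 0.8533, -0.35 m / 0.6 = -0.5833, -1.63 rad / 6.2832 = -0.2594.

Request:
move_arm([
  {"delta_pos":[0.8533,-0.5833,-0.0583],"turn":[0,0,-0.2594],"fingers":0.3},
  {"delta_pos":[0.8533,-0.5833,-0.0583],"turn":[0,0,-0.2594],"fingers":0.3},
  {"delta_pos":[0.8533,-0.5833,-0.0583],"turn":[0,0,-0.2594],"fingers":0.3},
  {"delta_pos":[0.8533,-0.5833,-0.0583],"turn":[0,0,-0.2594],"fingers":0.3},
  {"delta_pos":[0.8533,-0.5833,-0.0583],"turn":[0,0,-0.2594],"fingers":0.3},
  {"delta_pos":[0.8533,-0.5833,-0.0583],"turn":[0,0,-0.2594],"fingers":0.3},
  {"delta_pos":[0.8533,-0.5833,-0.0583],"turn":[0,0,-0.2594],"fingers":0.3},
  {"delta_pos":[0.8533,-0.5833,-0.0583],"turn":[0,0,-0.2594],"fingers":0.3},
  {"delta_pos":[0.8533,-0.5833,-0.0583],"turn":[0,0,-0.2594],"fingers":0.3},
  {"delta_pos":[0.8533,-0.5833,-0.0583],"turn":[0,0,-0.2594],"fingers":0.3},
  {"delta_pos":[0.8533,-0.5833,-0.0583],"turn":[0,0,-0.2594],"fingers":0.3},
  {"delta_pos":[0.8533,-0.5833,-0.0583],"turn":[0,0,-0.2594],"fingers":0.3},
], force=40)

```text
clock: 1.6
position: [0.5787, -0.0516, 0.2768]
ee_rot: [0.526, 0.851, -0.0, -0.0]
ft_force: [-0.4, -1.1, 0.1]
grip_width: 0.701
grasp_force: 0.0
```

```bash
cat >> h.py <<'E'
from scipy.spatial.transform import Rotation as Ro
O=np.array([.4755,.1102,0]);th=np.deg2rad(116.6)
RC=Ro.from_euler('z',th).as_matrix()
def cage(p): return (np.asarray(p)-O)@RC*1000
def wrist():
    from workcell import get_obs,camera
    o=get_obs();c=camera("wrist");z=c["range_z"];v,u=np.mgrid[:420,:560]
    P=np.stack([(u-c["cx"])/c["fx"]*z,(v-c["cy"])/c["fy"]*z,z],-1)
    T=c["tool_from_camera"];P=P@T[:3,:3].T+T[:3,3]
    W=P@Ro.from_quat(o["ee_rot"]).as_matrix().T+o["position"];W[z==0]=np.nan
    return o,c,cage(W)
def where(o):
    R=RC.T@Ro.from_quat(o["ee_rot"]).as_matrix()
    print("TCP cage mm",cage(o["position"]).round(1),"toolx yaw in cage",np.arctan2(R[1,0],R[0,0]).round(4),"F cage",(o["ft_force"]@RC).round(1),"w",o["grip_width"],"gf",o["grasp_force"],"t",o["clock"],"q7",o["joint_pos"].round(2))
E
python3 - <<'E'
from h import *
o,c,W=wrist();where(o);np.savez("w1.npz",W=W,color=c["color"])
cv2.imwrite("pics/w1.png",cv2.resize(c["color"][:,:,::-1],(800,600)))
E
```

```text
TCP cage mm [-190.9  -19.8  276.8] toolx yaw in cage -0.0003 F cage [-0.8  0.9  0.1] w 0.7007684341486692 gf 0.0 t 1.6 q7 [ 0.53  0.28 -0.63  1.5   0.16  1.41  0.35]
```

View pics/w1.png

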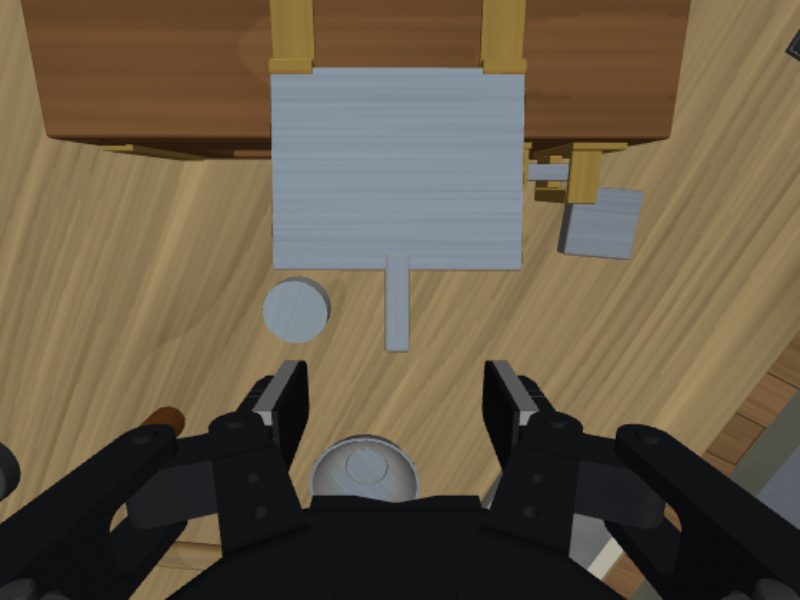

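Tab runs from (397,255) to (397,351), centred between the fingers and aligned with them; cover edges are straight in the picture. Measuring in the cloud.

```bash
python3 - <<'E'
from h import *
W=np.load("w1.npz")["W"]
def at(u,v): return W[int(v*.7),int(u*.7)].round(1)
for p in [(397,262),(397,300),(397,345),(388,320),(407,320),(397,90),(397,200),(397,250),(280,160),(515,160),(100,120),(630,120),(52,130),(665,128)]: print(p,at(*p))
E
```

```text
(397, 262) [-158.9  -21.6  201.5]
(397, 300) [-177.3  -21.6  203.7]
(397, 345) [-198.1  -21.5  208.7]
(388, 320) [-186.7  -17.4  206. ]
(407, 320) [-186.4  -26.4  206.9]
(397, 90) [-80.  -21.6 184.1]
(397, 200) [-130.5  -21.6  194.9]
(397, 250) [-153.7  -21.6  199.6]
(280, 160) [-112.2   33.2  190.7]
(515, 160) [-112.3  -77.6  191. ]
(100, 120) [-91.6 128.7 169.5]
(630, 120) [ -91.8 -140.2  170.1]
(52, 130) [-96.3 154.6 169.3]
(665, 128) [ -95.2 -158.1  170. ]
```

Scaled: 0.081 m / 0.6 = 0.135, 0.001 m / 0.6 = 0.0017.

Request:
move_arm([
  {"delta_pos":[0,0.0017,0.0833],"turn":[0,0,0],"fingers":0.3},
  {"delta_pos":[0,0.0017,0.135],"turn":[0,0,0],"fingers":0.3},
  {"delta_pos":[0,0.0017,0.135],"turn":[0,0,0],"fingers":0.3},
  {"delta_pos":[0,0.0017,0.135],"turn":[0,0,0],"fingers":1},
  {"delta_pos":[0,0.0017,0.135],"turn":[0,0,0],"fingers":1},
  {"delta_pos":[0,0.0017,0.135],"turn":[0,0,0],"fingers":1},
  {"delta_pos":[0,0.0017,0.135],"turn":[0,0,0],"fingers":1},
  {"delta_pos":[0,0.0017,0.135],"turn":[0,0,0],"fingers":1},
], force=30)

```text
clock: 2.65
position: [0.5796, -0.0515, 0.1966]
ee_rot: [0.526, 0.851, -0.001, 0.0]
ft_force: [-3.9, -4.8, 2.2]
grip_width: 0.128
grasp_force: 34.2
```

Scaled: 0.1206 m / 0.6 = 0.201, 0.1021 m / 0.6 = 0.1702.

Request:
move_arm([
  {"delta_pos":[0.0092,0.0017,-0.0302],"turn":[0,0,0],"fingers":1},
  {"delta_pos":[0.0223,0.0017,-0.058],"turn":[0,0,0],"fingers":1},
  {"delta_pos":[0.0397,0,-0.0835],"turn":[0,0,0],"fingers":1},
  {"delta_pos":[0.0607,0,-0.1062],"turn":[0,0,0],"fingers":1},
  {"delta_pos":[0.0847,0,-0.1255],"turn":[0,0,0],"fingers":1},
  {"delta_pos":[0.1113,0,-0.141],"turn":[0,0,0],"fingers":1},
  {"delta_pos":[0.14,0,-0.1523],"turn":[0,0,0],"fingers":1},
  {"delta_pos":[0.1702,0,-0.1592],"turn":[0,0,0],"fingers":1},
  {"delta_pos":[0.201,0,-0.1615],"turn":[0,0,0],"fingers":1},
  {"delta_pos":[0.201,0,-0.1615],"turn":[0,0,0],"fingers":1},
])

```text
clock: 3.9
position: [0.5246, 0.0588, 0.2939]
ee_rot: [0.525, 0.851, -0.001, -0.0]
ft_force: [-5.5, -3.5, 0.6]
grip_width: 0.127
grasp_force: 35.2
```

```bash
python3 - <<'E'
from h import *
from workcell import *
where(get_obs())
E
```

```text
TCP cage mm [-67.9 -20.9 293.9] toolx yaw in cage 0.002 F cage [-0.7  6.5  0.6] w 0.12746470445421682 gf 35.203827023506165 t 3.9 q7 [ 0.44  0.15 -0.71  1.61  0.1   1.42  0.19]
```

Scaled: 0.0676 m / 0.6 = 0.1127, 0.0623 m / 0.6 = 0.1038.

Request:
move_arm([
  {"delta_pos":[0.0307,-0.0008,0.0023],"turn":[0,0,0],"fingers":1},
  {"delta_pos":[0.0607,-0.0008,0.0092],"turn":[0,0,0],"fingers":1},
  {"delta_pos":[0.0895,-0.0008,0.0205],"turn":[0,0,0],"fingers":1},
  {"delta_pos":[0.1038,-0.0008,0.0282],"turn":[0,0,0],"fingers":1},
  {"delta_pos":[0.1127,-0.0008,0.0335],"turn":[0,0,0],"fingers":1},
  {"delta_pos":[0.1127,-0.0008,0.0335],"turn":[0,0,0],"fingers":1},
])

```text
clock: 4.65
position: [0.4944, 0.1193, 0.2741]
ee_rot: [0.525, 0.851, 0.0, -0.0]
ft_force: [-7.0, 0.7, 5.5]
grip_width: 0.127
grasp_force: 31.4
```

```bash
python3 - <<'E'
from h import *
from workcell import *
where(get_obs())
E
```

```text
TCP cage mm [ -0.3 -21.  274.1] toolx yaw in cage 0.0021 F cage [3.8 6.  5.5] w 0.12725151763269343 gf 31.352455615997314 t 4.65 q7 [ 0.38  0.12 -0.76  1.68  0.08  1.37  0.08]
```

Scaled: -0.17 m / 0.6 = -0.2833, -0.15 m / 0.6 = -0.25.

Request:
move_arm([
  {"delta_pos":[0,0,0],"turn":[0,0,0],"fingers":0.5},
  {"delta_pos":[0,0,0],"turn":[0,0,0],"fingers":0.5},
  {"delta_pos":[0,0,0],"turn":[0,0,0],"fingers":0.5},
  {"delta_pos":[0,0,-0.05],"turn":[0,0,0],"fingers":0.5},
  {"delta_pos":[0,0,-0.1],"turn":[0,0,0],"fingers":0.5},
  {"delta_pos":[-0.0833,0.01,-0.1],"turn":[0,0,0],"fingers":0.5},
  {"delta_pos":[-0.1667,0.02,-0.0833],"turn":[0,0,0],"fingers":0.5},
  {"delta_pos":[-0.25,0.03,-0.0333],"turn":[0,0,0],"fingers":0.5},
  {"delta_pos":[-0.2833,0.03,0.05],"turn":[0,0,0],"fingers":0.5},
  {"delta_pos":[-0.2833,0.03,0.05],"turn":[0,0,0],"fingers":0.5},
  {"delta_pos":[-0.2833,0.03,0.05],"turn":[0,0,0],"fingers":0.5},
])

```text
clock: 6.02
position: [0.5877, -0.0249, 0.2452]
ee_rot: [0.525, 0.851, 0.001, 0.001]
ft_force: [0.4, 0.7, 0.2]
grip_width: 0.5
grasp_force: 0.0
```

```bash
python3 - <<'E'
from h import *
o,c,W=wrist();where(o);np.savez("w2.npz",W=W,color=c["color"])
cv2.imwrite("pics/w2.png",cv2.resize(c["color"][:,:,::-1],(800,600)))
E
```

```text
TCP cage mm [-171.1  -39.8  245.2] toolx yaw in cage 0.0013 F cage [ 0.4 -0.7  0.2] w 0.4998848031928825 gf 0.0 t 6.025 q7 [ 0.49  0.31 -0.64  1.53  0.19  1.36  0.29]
```

View pics/w2.png

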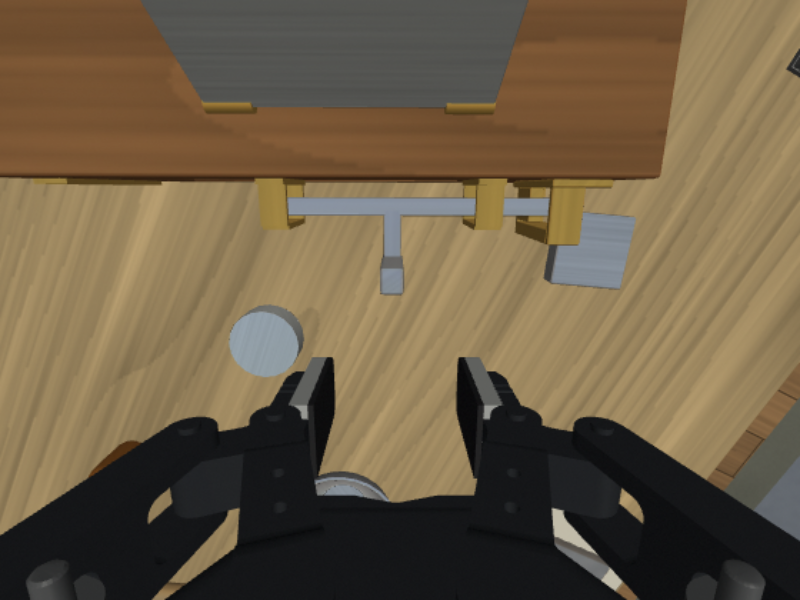

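Cover is folded back; handle top at (392,279), guides at (275,205) and (490,205), keeper at (565,210).

```bash
python3 - <<'E'
from h import *
W=np.load("w2.npz")["W"]
def at(u,v): return W[int(v*.7),int(u*.7)].round(1)
for p in [(392,279),(384,279),(401,279),(392,268),(392,290),(392,235),(320,207),(330,95),(330,50),(330,10),(250,50)]: print(p,at(*p))
a=at(330,95);b=at(330,10);print(np.arctan2(b[2]-a[2],-(b[0]-a[0])))
E
```

```text
(392, 279) [-148.9  -39.6  162.7]
(384, 279) [-148.8  -35.3  162.9]
(401, 279) [-148.8  -43.9  163.1]
(392, 268) [-143.3  -39.6  161.4]
(392, 290) [-154.6  -39.6  163.1]
(392, 235) [-131.1  -39.4  122. ]
(320, 207) [-115.     1.   123.3]
(330, 95) [-69.3 -14.9 187.3]
(330, 50) [-58.6 -18.  206. ]
(330, 10) [-51.  -20.2 219.6]
(250, 50) [-58.4   9.7 205.3]
2.0862672153570734
```

```bash
python3 - <<'E'
from workcell import *
print(camera("wrist")["tool_from_camera"].round(3))
E
```

```text
[[-0.    -0.966 -0.259  0.066]
 [ 1.    -0.    -0.     0.001]
 [ 0.    -0.259  0.966 -0.132]
 [ 0.     0.     0.     1.   ]]
```

Scaled: 0.105 m / 0.6 = 0.175, 0.08 m / 0.6 = 0.1333.

Request:
move_arm([
  {"delta_pos":[0.0367,0,0.0667],"turn":[0,0,0],"fingers":0.5},
  {"delta_pos":[0.0367,0,0.1333],"turn":[0,0,0],"fingers":0.5},
  {"delta_pos":[0.0367,0,0.175],"turn":[0,0,0],"fingers":0.5},
  {"delta_pos":[0.0367,0,0.175],"turn":[0,0,0],"fingers":0.5},
  {"delta_pos":[0.0367,0,0.175],"turn":[0,0,0],"fingers":1},
  {"delta_pos":[0.0367,0,0.175],"turn":[0,0,0],"fingers":1},
  {"delta_pos":[0.0367,0,0.175],"turn":[0,0,0],"fingers":1},
  {"delta_pos":[0.0367,0,0.175],"turn":[0,0,0],"fingers":1},
  {"delta_pos":[0.0367,0,0.175],"turn":[0,0,0],"fingers":1},
  {"delta_pos":[0.0367,0,0.175],"turn":[0,0,0],"fingers":1},
], force=50)

```text
clock: 7.38
position: [0.5785, -0.0067, 0.1402]
ee_rot: [0.526, 0.851, 0.001, 0.001]
ft_force: [-0.9, 0.2, 7.1]
grip_width: 0.132
grasp_force: 49.8
```

```bash
python3 - <<'E'
from h import *
from workcell import *
where(get_obs())
E
```

```text
TCP cage mm [-150.6  -39.8  140.2] toolx yaw in cage -0.0002 F cage [0.6 0.7 7.1] w 0.1317515209739994 gf 49.76865291595459 t 7.375 q7 [ 0.45  0.38 -0.64  1.69  0.24  1.15  0.22]
```

Scaled: -0.0135 m / 0.6 = -0.0225, -0.008 m / 0.6 = -0.0133.

Request:
move_arm([
  {"delta_pos":[0,0,-0.0067],"turn":[0,0,0],"fingers":1},
  {"delta_pos":[0,0,-0.0133],"turn":[0,0,0],"fingers":1},
  {"delta_pos":[0,0,-0.0225],"turn":[0,0,0],"fingers":1},
  {"delta_pos":[0,0,-0.0225],"turn":[0,0,0],"fingers":1},
])

```text
clock: 7.88
position: [0.5777, -0.007, 0.1521]
ee_rot: [0.526, 0.851, 0.0, 0.0]
ft_force: [1.2, 0.2, -0.6]
grip_width: 0.13
grasp_force: 48.8
```

```bash
python3 - <<'E'
from h import *
o,c,W=wrist();where(o)
cv2.imwrite("pics/w3.png",cv2.resize(c["color"][:,:,::-1],(800,600)))
E
```

```text
TCP cage mm [-150.5  -38.9  152.1] toolx yaw in cage -0.0003 F cage [-0.4 -1.2 -0.6] w 0.13039459993214003 gf 48.76290678977966 t 7.875 q7 [ 0.46  0.37 -0.64  1.68  0.23  1.18  0.23]
```

View pics/w3.png

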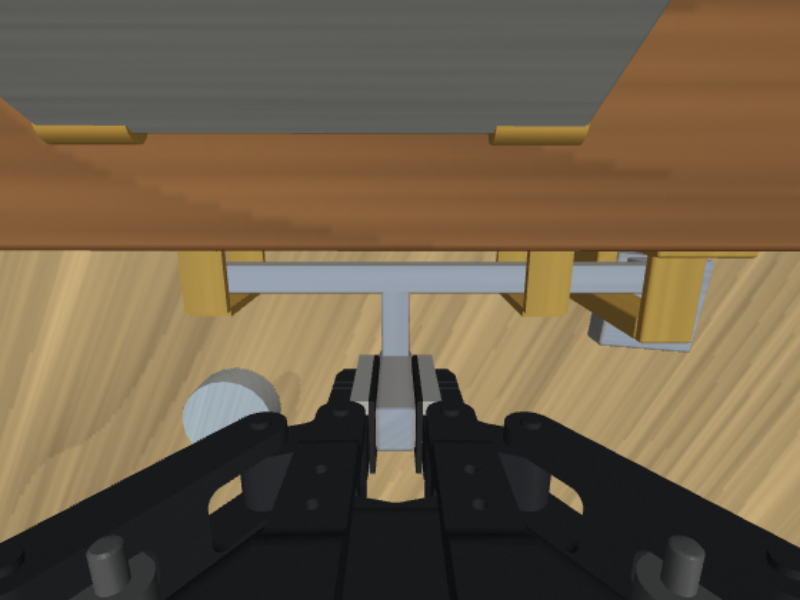

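The handle (395,415) sits squarely between the pads; the shaft is at row 277. Checking the shaft height.

```bash
python3 - <<'E'
from h import *
o,c,W=wrist();where(o)
for p in [(300,277),(450,277),(395,320),(600,277),(393,430)]: print(p,W[int(p[1]*.7),int(p[0]*.7)].round(1))
E
```

```text
TCP cage mm [-150.5  -38.9  151.8] toolx yaw in cage -0.0003 F cage [-1.8 -0.5 -1.4] w 0.13224017697786128 gf 48.749433159828186 t 7.925 q7 [ 0.46  0.37 -0.64  1.68  0.23  1.18  0.23]
(300, 277) [-114.    -7.4  134.4]
(450, 277) [-114.   -59.4  134.6]
(395, 320) [-129.7  -40.1  135.5]
(600, 277) [-113.9 -111.   135.3]
(393, 430) [-149.8  -39.7  174.8]
```

Scaled: -0.044 m / 0.6 = -0.0733, -0.042 m / 0.6 = -0.07.

Request:
move_arm([
  {"delta_pos":[0,0,-0.0025],"turn":[0,0,0],"fingers":1},
  {"delta_pos":[0,-0.01,-0.0025],"turn":[0,0,0],"fingers":1},
  {"delta_pos":[0,-0.02,-0.0025],"turn":[0,0,0],"fingers":1},
  {"delta_pos":[0,-0.03,-0.0025],"turn":[0,0,0],"fingers":1},
  {"delta_pos":[0,-0.04,-0.0025],"turn":[0,0,0],"fingers":1},
  {"delta_pos":[0,-0.05,-0.0025],"turn":[0,0,0],"fingers":1},
  {"delta_pos":[0,-0.06,-0.0025],"turn":[0,0,0],"fingers":1},
  {"delta_pos":[0,-0.07,-0.0025],"turn":[0,0,0],"fingers":1},
  {"delta_pos":[0,-0.0733,-0.0025],"turn":[0,0,0],"fingers":1},
  {"delta_pos":[0,-0.0733,-0.0025],"turn":[0,0,0],"fingers":1},
])

```text
clock: 9.22
position: [0.539, -0.0263, 0.1537]
ee_rot: [0.526, 0.851, 0.001, 0.001]
ft_force: [5.4, -0.1, -0.9]
grip_width: 0.13
grasp_force: 49.0
```

```bash
python3 - <<'E'
from h import *
o,c,W=wrist();where(o)
for p in [(300,277),(450,277),(395,320)]: print(p,W[int(p[1]*.7),int(p[0]*.7)].round(1))
E
```

```text
TCP cage mm [-150.5    4.4  153.7] toolx yaw in cage -0.0001 F cage [-2.5 -4.8 -0.9] w 0.13018412273137145 gf 49.037582874298096 t 9.225 q7 [ 0.53  0.28 -0.65  1.77  0.18  1.15  0.29]
(300, 277) [-113.9   35.8  136.5]
(450, 277) [-113.8  -16.1  137.3]
(395, 320) [-130.     3.2  136.4]
```

Scaled: -0.0015 m / 0.6 = -0.0025, -0.001 m / 0.6 = -0.0017.

Request:
move_arm([
  {"delta_pos":[0,-0.0017,0],"turn":[0,0,0],"fingers":1},
  {"delta_pos":[0,-0.0025,0],"turn":[0,0,0],"fingers":1},
  {"delta_pos":[0,-0.0025,0],"turn":[0,0,0],"fingers":1},
])

```text
clock: 9.65
position: [0.5389, -0.0264, 0.1542]
ee_rot: [0.525, 0.851, 0.002, 0.002]
ft_force: [10.2, 1.6, -1.4]
grip_width: 0.132
grasp_force: 49.0
```

```bash
python3 - <<'E'
from h import *
from workcell import *
where(get_obs())
E
```

```text
TCP cage mm [-150.5    4.5  154.2] toolx yaw in cage 0.0005 F cage [-3.1 -9.8 -1.4] w 0.13229278007786996 gf 49.02907848358154 t 9.65 q7 [ 0.53  0.27 -0.65  1.78  0.18  1.15  0.29]
```

Scaled: -0.0212 m / 0.6 = -0.0353, -0.0144 m / 0.6 = -0.024, 0.165 rad / 6.2832 = 0.0263.

Request:
move_arm([
  {"delta_pos":[-0.0122,-0.0057,0],"turn":[0,0,0.0088],"fingers":1},
  {"delta_pos":[-0.024,-0.012,0],"turn":[0,0,0.0175],"fingers":1},
  {"delta_pos":[-0.0353,-0.019,0],"turn":[0,0,0.0263],"fingers":1},
  {"delta_pos":[-0.0353,-0.019,0],"turn":[0,0,0.0263],"fingers":1},
])

```text
clock: 10.15
position: [0.5382, -0.0513, 0.1542]
ee_rot: [0.594, 0.804, 0.002, 0.002]
ft_force: [11.7, 1.3, -1.8]
grip_width: 0.133
grasp_force: 49.1
```

```bash
python3 - <<'E'
from h import *
from workcell import *
where(get_obs())
E
```

```text
TCP cage mm [-172.5   16.2  154.2] toolx yaw in cage -0.1666 F cage [ -4.1 -11.   -1.8] w 0.13314958890779124 gf 49.057170152664185 t 10.15 q7 [ 0.54  0.27 -0.61  1.77  0.17  1.14  0.18]
```

Scaled: -0.0212 m / 0.6 = -0.0353, -0.0114 m / 0.6 = -0.019, 0.165 rad / 6.2832 = 0.0263.

Request:
move_arm([
  {"delta_pos":[-0.0122,-0.0057,0],"turn":[0,0,0.0088],"fingers":1},
  {"delta_pos":[-0.024,-0.012,0],"turn":[0,0,0.0175],"fingers":1},
  {"delta_pos":[-0.0353,-0.019,0],"turn":[0,0,0.0263],"fingers":1},
  {"delta_pos":[-0.0353,-0.019,0],"turn":[0,0,0.0263],"fingers":1},
  {"delta_pos":[-0.0353,-0.019,0],"turn":[0,0,0.0263],"fingers":1},
])

```text
clock: 10.78
position: [0.5337, -0.0747, 0.1543]
ee_rot: [0.658, 0.753, 0.002, 0.002]
ft_force: [11.0, -0.7, -1.1]
grip_width: 0.134
grasp_force: 49.1
```

```bash
python3 - <<'E'
from h import *
from workcell import *
o,c,W=wrist();where(o);np.savez("w4.npz",W=W)
cv2.imwrite("pics/w4.png",cv2.resize(c["color"][:,:,::-1],(800,600)))
c=camera("scene");np.savez("s4.npz",**c)
cv2.imwrite("pics/s4.png",cv2.resize(c["color"][110:270,240:440,::-1],(800,640))[:600])
E
```

```text
TCP cage mm [-191.4   30.8  154.3] toolx yaw in cage -0.3301 F cage [-5.5 -9.5 -1.1] w 0.1337780014710221 gf 49.09138262271881 t 10.775 q7 [ 0.56  0.26 -0.58  1.78  0.15  1.14  0.07]
```

View pics/w4.png

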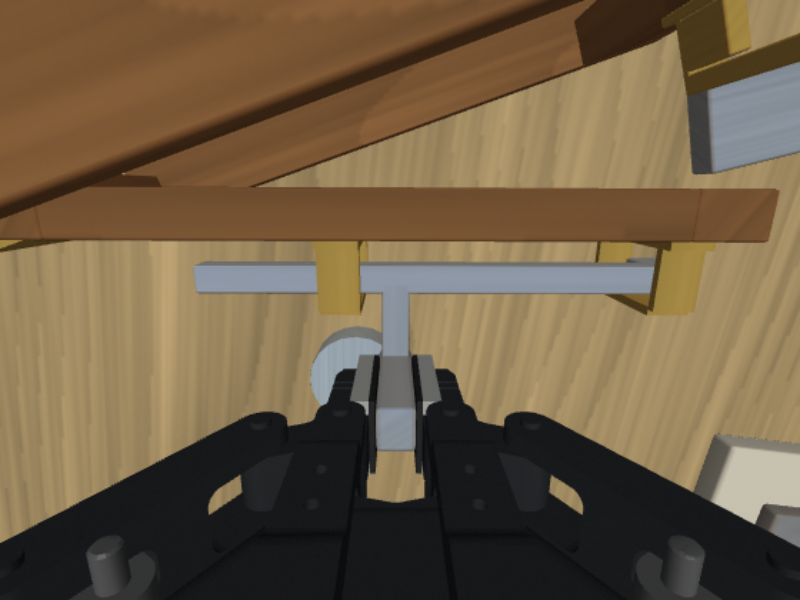

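View pics/s4.png

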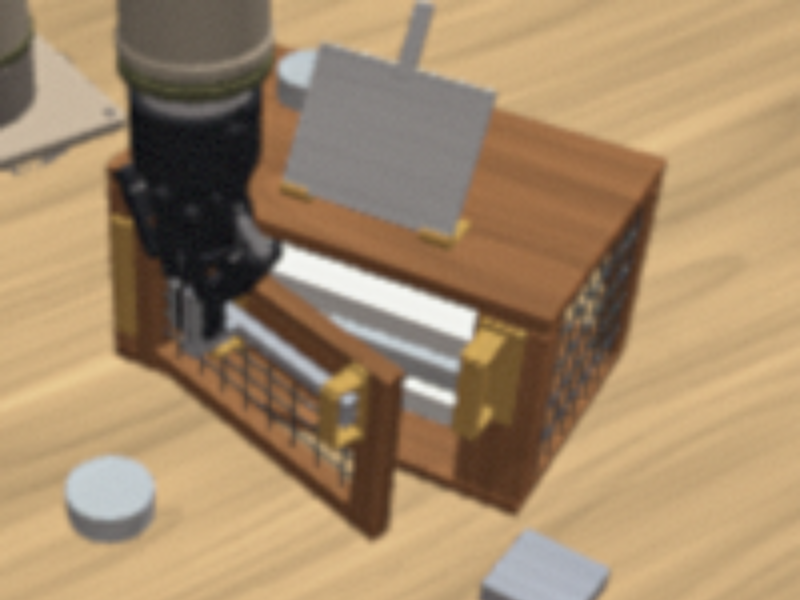

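The gate is ajar; its top rail runs along row 215, free edge at about (775,215), with the bolt drawn and the cover folded back. I'll measure the angle and edge.

```bash
python3 - <<'E'
from h import *
from workcell import get_obs
W=np.load("w4.npz")["W"]
f=lambda u,v:W[int(v*.7),int(u*.7)]
a,b=f(60,215),f(765,215);print(a.round(1),b.round(1),"angle",np.arctan2(-(b[0]-a[0]),-(b[1]-a[1])))
print("edge x/y",f(771,215).round(1), f(771,195).round(1), f(771,235).round(1))
where(get_obs())
E
```

```text
[-103.8  105.1  152.6] [-172.8  -95.7  150.9] angle 0.33112368225166144
edge x/y [-173.2  -97.   151.4] [-167.2  -97.7  151.3] [-235.9 -213.4    0.8]
TCP cage mm [-191.4   30.7  154.3] toolx yaw in cage -0.3299 F cage [-5.9 -9.9 -1.2] w 0.1302825253993629 gf 49.09286141395569 t 10.875 q7 [ 0.56  0.26 -0.58  1.78  0.15  1.14  0.07]
```

```bash
python3 -c "
from workcell import hand_in;print(hand_in())"
```

```text
the job is handed in; nothing more can be done
None
```

Job handed in at about 11 s. The cover is folded back to about 2.09 rad (its stop is 2.1), and the bolt is drawn to its stop. The gate is held ajar at about 0.33 rad, with its free edge about 81 mm out. I steered clear of the other items but did not re-measure their positions.

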